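# Tip the specimen carton over and press its lid home in the sealing dock

### The job

Tip the tall white carton with the tan top over onto its side where it stands, along the grey lane, so that its tan lid end points at the black end plate. Then slide it along the lane, between the blue guides, until the whole lid is flush and square against the end plate, keep it pressed there with about 15 N (never above 24 N) for one second so that the lid's seal takes, and back away, leaving the carton there. Do not lift the carton, and leave the green carton, the capped jar, the white roll and the red jar lid where they are.

Things in the scene. Friction and masses are not known exactly. Their poses are not given: they have to be found in the camera images.
- carton: Tall white closed carton, tan lid, rigid, 75 x 100 x 210 mm (own x, y, z), 0.18 to 0.35 kg, evenly filled. Origin: centre of its foot (the face it stands on at the start); z from foot to lid; x (roughly along the lane) is the way to tip it. It stands upright on the lane's free end. Lying on the lane, its origin is 45.5 mm above the bench and its upper face 83 mm.
- carton_top (a point): Centre of the carton's tan lid face, 210 mm from the foot along the carton's z; axes as the carton's.
- dock: Sealing dock, fixed to the bench: flat grey base plate 480 (x) x 190 (y) x 8 mm (z), whose upper face is the lane. Origin: centre of its underside; x runs along the lane from the free end, where the carton stands (foot centre at x -190 to -160 mm, y within 10 mm, turned up to 0.1 rad), to the end plate; z up. A grey block 83 mm high closes that end.
- head: The dock's fixed head with the black end plate on it. Origin and axes are the dock's. Two blue guides, tops 48 mm above the bench, begin at x = 92 mm about 150 mm apart, close in to 106 mm apart at x = 144 mm, then run parallel. Between them stands the end plate, 104 mm wide, 74 mm high, square to the lane, clamped rigidly at a place that differs each time and is not measured: its face is at x = 170 to 200 mm.
- pocket (a point): Point on the lane's middle line, 8 mm above the bench and 170 mm along the dock's x: the nearest place to the guides' mouth where the end plate's face can be; axes as the dock's. The plate must be found by feel or sight: it gives less than 1 mm under 15 N. Sliding the carton takes about 1 to 3 N of push. A carton that comes in askew jams on a guide or touches with one corner and must be squared.
- green_carton: Bystander: green carton with yellow marks, 90 x 90 x 190 mm, standing; origin at the centre of its underside.
- jar: Bystander: white jar with a red cap, 90 mm across, 160 mm high; origin at the centre of its underside.
- tape_roll: Bystander: white roll, 90 mm across, 25 mm high, lying flat; origin at the centre of its underside.
- jar_lid: Bystander: red jar lid lying open side up, 92 mm across, 20 mm high; origin at the centre of its underside.

How it is judged:
By the outcome, as a careful person would: the job done as asked, in the order asked, and still so for the second after the job is handed in, with the robot touching nothing.
It also fails if it takes over 64 s, if anything falls off the work surface, if the arm or the gripper's body presses on something with over 40 N, if the wrist force passes 120 N, or if a joint passes its speed limit or range.

### The arm

A 6-joint arm with a two-finger parallel gripper is mounted at the origin on the work surface. World frame = base frame: x ahead of the robot, y to its left, z up, the work surface at z = 0. Lengths are in m, angles in rad, forces in N, time in s.
With the tool pointing down it reaches from about 0.3 to 0.775 m from the base axis. Payload 14.6 kg.
Tool frame: the origin (TCP) lies at the very end of the fingers, on their centre line; the grasp point (between the pads) lies 19 mm behind it (pinch_z is the distance from the TCP to the grasp point, in m); z points along the fingers, y is the direction in which the jaws open and shut (so a half turn about z gives the same grasp; the last joint's range is limited). The gripper opens to 94 mm and grips with 3 to 60 N. Pads are 16 mm wide; open, the fingers measure 119 mm over their backs; the gripper's body (75 mm by 177 mm) begins 78 mm behind the grasp point.
Start: joints at [-1.233, 0.3, 1.521, -0, 1.321, -0.067], TCP at [0.217, -0.506, 0.205] pointing down, gripper open.
Joint ranges: [-3.03, 3.03], [-0.79, 2.21], [0.23, 2.52], [-1.04, 4.18], [0, 3.07], [-2.55, 2.55]. Speed limits (rad/s): [2.22, 2.22, 2.57, 3.14, 3.14, 3.14].

### API

Orientations are given as [roll, pitch, yaw] about the fixed x, y, z axes, in that order (R = Rz(yaw) Ry(pitch) Rx(roll)).
In Python, from station import get_obs, camera, hand_in, pinch_z gives the robot as it stands.
- The arm moves only by the tool servo_tool, never from a script. Its argument "moves" is a list that holds one entry, the list of rows, each a list of 7 numbers: the turn, a rotation vector about the tool's x, y, z normalised to -1 to 1, where 1 is pi/2 rad, then the shift along the tool's x, y, z normalised to -1 to 1, where 1 is 500 mm, then the closure, from 0 (fully open) to 1 (shut). In form: [[[rx, ry, rz, x, y, z, hand], ...]]. A call has 1 to 12 rows; each row is the pose to reach, as a shift and turn from the pose measured when the call began, along the tool's axes at that moment; what a row does not reach only later rows make up. A row lasts 1/12 s, in which the tool goes at most 41.7 mm and 7.16 degrees, less where a joint would pass 70% of its speed; a pose out of reach is approached as far as the arm can. A call with a number of a shift or a turn outside -1 to 1 is refused whole. A call with a gripper value outside its range is refused whole. The fingers move at their own pace and stop on an object; "squeeze" is the grip in N (left out, the last holds). Time passes only in rows, so rows that repeat a pose let the fingers close. It gives the time, the measured TCP pose, the force and the opening at its end, in the units of the state.
- get_obs(): the state, without advancing time (a new reading comes with each control period).
- camera(name): name is "scene" or "top"; returns a dict with "color" (420x560x3 uint8, red, green, blue), "intrinsics" (3x3 intrinsics, pixels), "distortion" ([k1, k2, p1, p2, k3] as OpenCV has them; the pictures are not rectified), "rvec" (rotation vector, rad) and "tvec" (3), from world to camera coordinates, as OpenCV has them. Camera axes: x right, y down, z forward; pixel columns grow to the right and rows downward; lengths in m; the calibration is good to about 2 mm. A picture is of the moment at which its call begins. There is no depth.
- hand_in(): hands the job in, once; it reports no verdict.
The state is a dict: "time_s": time; "qpos": joint angles; "joint_vel": joint speeds; "tau": joint torques, N m; "ee_pos": TCP position; "eef_rot": TCP orientation; "force": force on the tool from outside, world axes, zero at the start; "moment": the same for the moment, N m; "grip_width": finger opening in m.
Only numpy, scipy, OpenCV 4.12 (cv2) and the standard library are available. Lean on these libraries where they do the work, as an engineer would, in place of code of your own. Each camera call takes 0.05 s, during which the arm holds its last target.

## Working session

There is one attempt and no reset: what is moved stays moved. The work goes in short steps, Python scripts to look and compute and a tool call to move; the robot and the scene stay as the last step left them, time stands still between calls to the robot, and variables do not carry over. Pictures are saved under pics/ and viewed, and the job is handed in when it is done.

Besides the shell and the picture viewer there is one more tool, called after "Call:" as name(argument=value, ...) on one line, values as JSON. servo_tool: Moves the arm, as the interface text tells. Scaled input: -1 to 1 covers 500 mm each way for a shift and pi/2 rad each way for a turn. Its arguments: {"type":"object","properties":{"moves":{"type":"array"},"squeeze":{"type":"number"}},"required":["moves"]}

```bash
ls; mkdir -p pics
python3 - <<'E'
from station import get_obs,camera,pinch_z
import cv2
print(get_obs(),pinch_z)
for n in("scene","top"):
    c=camera(n); cv2.imwrite(f"pics/{n}0.png",c["color"][:,:,::-1]); print(n,c["intrinsics"],c["distortion"],c["rvec"],c["tvec"])
E
```

```text
pics
{'time_s': 0.0, 'qpos': array([-1.23256389e+00,  3.00452146e-01,  1.52158732e+00,  3.04190667e-05,
        1.32070654e+00, -6.65525876e-02]), 'joint_vel': array([-0.00103342, -0.00063861,  0.00185384,  0.00109555, -0.00029565,
        0.00104577]), 'tau': array([-1.61739157e-03, -5.31820428e+01, -3.52734804e+01,  7.07103079e-02,
        2.42884067e-02, -1.09568807e-04]), 'ee_pos': array([ 0.21654156, -0.50528846,  0.20489409]), 'eef_rot': array([-3.14044381e+00, -1.06101135e-04,  4.04777422e-01]), 'force': array([ 0.8558804 , -0.23172944, -0.24156732]), 'moment': array([ 0.03308526,  0.03403051, -0.03850492]), 'grip_width': 0.09401233513597915} 0.0188
scene [[522.40120705   0.         276.655532  ]
 [  0.         522.40120705 216.72834229]
 [  0.           0.           1.        ]] [-0.08444501  0.          0.          0.          0.        ] [ 1.76604837  1.80822576 -0.69893232] [-0.01857473 -0.28392617  2.31922322]
top [[535.3778547    0.         284.31813036]
 [  0.         535.3778547  206.82122236]
 [  0.           0.           1.        ]] [-0.04916588  0.          0.          0.          0.        ] [ 2.14687717 -2.15665826  0.10389307] [0.04472664 0.52446951 1.92954398]
```

View pics/scene0.png

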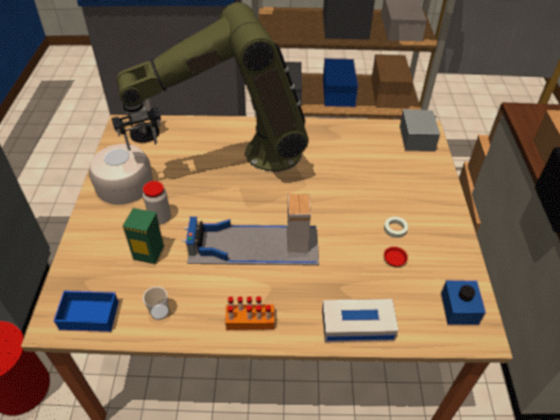

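View pics/top0.png

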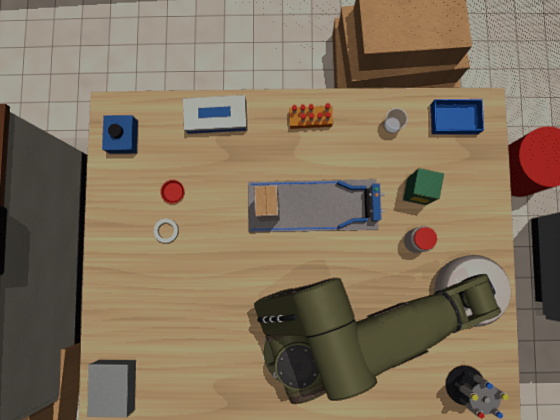

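The scene view shows the dock at (190–320, 225–265) with the carton standing at (300,225). In the top view the dock spans (249–380, 180–232), with the carton lid at (266,201) and the head on the right. The green carton (425,186) and the jar (422,240) stand beyond the head.

Run:
```python
import cv2
t=cv2.imread("pics/top0.png");s=cv2.imread("pics/scene0.png")
cv2.imwrite("pics/topz.png",cv2.resize(t[165:260,240:395],None,fx=5,fy=5,interpolation=cv2.INTER_CUBIC))
cv2.imwrite("pics/scz.png",cv2.resize(s[185:275,180:330],None,fx=5,fy=5,interpolation=cv2.INTER_CUBIC))
```

```text
(no output)
```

View pics/topz.png

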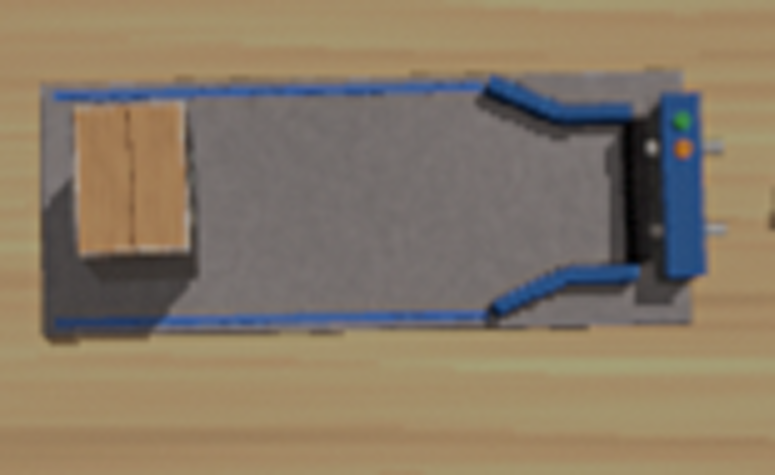

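View pics/scz.png

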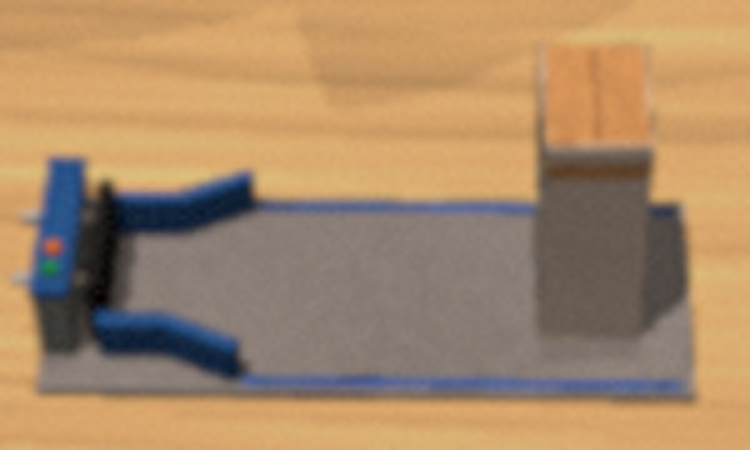

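Zoomed: dock corners are at (43,84), (683,70), (690,322) and (43,332), and lid corners at (75,106), (185,101), (189,250) and (80,256). The end plate's black front edge is at u≈628. Next I cast rays from these pixels.

```bash
cat > h.py <<'E'
import numpy as np,cv2
from station import get_obs,camera
def ray(c,px,z):
    px=np.array(px,float).reshape(-1,1,2)
    n=cv2.undistortPoints(px,c["intrinsics"],np.array(c["distortion"]))[:,0]
    R=cv2.Rodrigues(np.array(c["rvec"],float))[0];C=-R.T@np.array(c["tvec"])
    d=np.c_[n,np.ones(len(n))]@R
    return C+d*((z-C[2])/d[:,2])[:,None]
def zo(p,f=5,o=(240,165)): p=np.array(p,float); return (p+.5)/f-.5+np.array(o)
def proj(c,P): return cv2.projectPoints(np.array(P,float),np.array(c["rvec"]),np.array(c["tvec"]),c["intrinsics"],np.array(c["distortion"]))[0][:,0]
E
python3 - <<'E'
from h import *
np.set_printoptions(precision=4,suppress=True)
c=camera("top");s=camera("scene")
d=ray(c,zo([(43,84),(683,70),(690,322),(43,332)]),.008);print("dock",d,d.mean(0))
st=ray(c,zo([(55,97),(485,86),(485,317),(55,323)]),.008);print("stripe",st)
l=ray(c,zo([(75,106),(185,101),(189,250),(80,256)]),.218);print("lid",l,l.mean(0))
p=ray(c,zo([(628,120),(628,265)]),.082);print("plate",p)
g=ray(c,zo([(632,105),(570,105),(570,275),(640,272)]),.048);print("guides ctr",g)
S=lambda p:zo(p,5,(180,185))
print("scene lid",ray(s,S([(540,45),(648,47),(652,150),(542,150)]),.218))
print("scene dock",ray(s,S([(690,395),(38,388)]),.008), ray(s,S([(640,335),(540,332)]),.008))
print("bystanders",ray(c,[(425,186)],.19),ray(c,[(424,239)],.16),ray(c,[(166,231)],.025),ray(c,[(173,191)],.02))
E
```

```text
dock [[ 0.6237  0.1773  0.008 ]
 [ 0.6311 -0.2995  0.008 ]
 [ 0.4432 -0.3003  0.008 ]
 [ 0.4383  0.1765  0.008 ]] [ 0.5341 -0.0615  0.008 ]
stripe [[ 0.6138  0.1683  0.008 ]
 [ 0.62   -0.1521  0.008 ]
 [ 0.4477 -0.1495  0.008 ]
 [ 0.4449  0.1676  0.008 ]]
lid [[0.5738 0.1374 0.218 ]
 [0.5767 0.064  0.218 ]
 [0.477  0.0616 0.218 ]
 [0.4734 0.1337 0.218 ]] [0.5252 0.0992 0.218 ]
plate [[ 0.5826 -0.248   0.082 ]
 [ 0.4785 -0.2458  0.082 ]]
guides ctr [[ 0.5988 -0.2557  0.048 ]
 [ 0.599  -0.2105  0.048 ]
 [ 0.4748 -0.2082  0.048 ]
 [ 0.4766 -0.2588  0.048 ]]
scene lid [[0.4746 0.0655 0.218 ]
 [0.4745 0.1415 0.218 ]
 [0.5733 0.1421 0.218 ]
 [0.5754 0.0676 0.218 ]]
scene dock [[ 0.6197  0.18    0.008 ]
 [ 0.6262 -0.2934  0.008 ]] [[0.5649 0.1447 0.008 ]
 [0.5639 0.0708 0.008 ]]
bystanders [[ 0.574  -0.4356  0.19  ]] [[ 0.397  -0.4334  0.16  ]] [[0.4383 0.4783 0.025 ]] [[0.5876 0.4565 0.02  ]]
```

Call:
servo_tool(moves=[[[0.12,0,0,0,0,-0.2,0],[0,0,0.235,0.2,-0.15,-0.43,0],[0,0,0.235,0.58,-0.42,-0.43,0],[0,0,0.235,0.58,-0.42,-0.43,0],[0,0,0.235,0.58,-0.42,-0.43,0],[0,0,0.235,0.58,-0.42,-0.43,0],[0,0,0.235,0.58,-0.42,-0.43,0],[0,0,0.235,0.58,-0.42,-0.43,0],[0,0,0.235,0.58,-0.42,-0.43,0],[0,0,0.235,0.58,-0.42,-0.43,0],[0,0,0.235,0.58,-0.42,-0.43,0],[0,0,0.235,0.58,-0.42,-0.43,0]]])

```text
time_s: 1.2
ee_pos: [0.4024, -0.1948, 0.4229]
eef_rot: [3.141, -0.003, 0.04]
force: [-0.6, -0.5, 0.5]
grip_width: 0.094
```

```bash
python3 -c "
from station import get_obs
o=get_obs();print(o['qpos'],o['ee_pos'],o['eef_rot'],o['force'])"
```

```text
[-5.33525339e-01 -4.97837485e-03  1.37735959e+00  1.28646061e-03
  1.76593088e+00  9.97590420e-01] [ 0.40242171 -0.19479095  0.42287318] [ 3.14087306 -0.00344035  0.03993332] [-0.58559795 -0.53443786  0.49985902]
```

Call:
servo_tool(moves=[[[0.08,0,0,0.2,-0.15,0,0],[0.16,0,0,0.2,-0.15,0,0],[0.24,0,0,0.2,-0.15,0,0],[0.32,0,0,0.2,-0.15,0,0],[0.39,0,0,0.2,-0.15,0,0],[0.46,0,0,0.2,-0.15,0,0],[0.53,0,0,0.2,-0.15,0,0],[0.6,0,0,0.2,-0.15,0,0],[0.667,0,0,0.2,-0.15,0,0],[0.667,0,0,0.2,-0.15,0,0],[0.667,0,0,0.2,-0.15,0,0]]])

```text
time_s: 2.12
ee_pos: [0.4994, -0.1167, 0.422]
eef_rot: [-2.096, -0.002, 0.039]
force: [0.3, 0.9, 1.3]
grip_width: 0.0939
```

```bash
python3 -c "
from station import get_obs
o=get_obs();print(o['qpos'],o['ee_pos'],o['eef_rot'],o['force'])"
```

```text
[-0.6633293   0.41238559  1.18338799  0.9087325   2.14742368  1.14476373] [ 0.49940478 -0.11671256  0.4220328 ] [-2.09620792e+00 -1.67789793e-03  3.85142363e-02] [0.32814536 0.89691262 1.29527881]
```

```bash
cat >> h.py <<'E'
from scipy.spatial.transform import Rotation as Ro
def row(pos,rpy,o=None):
    o=o or get_obs()
    R=Ro.from_euler('xyz',o['eef_rot']);T=Ro.from_euler('xyz',rpy)
    rv=(R.inv()*T).as_rotvec()/(np.pi/2); sh=R.inv().apply(np.array(pos)-o['ee_pos'])/.5
    return np.round(np.r_[rv,sh],4)
E
python3 -c "
from h import *
print(row([.525,.101,.35],[np.pi,0,.035]))"
```

```text
[-6.655e-01  2.000e-04  2.600e-03  6.770e-02 -9.250e-02  4.470e-01]
```

Call:
servo_tool(moves=[[[-0.08,0,0.0026,0.0677,-0.0925,0.447,0],[-0.16,0,0.0026,0.0677,-0.0925,0.447,0],[-0.24,0,0.0026,0.0677,-0.0925,0.447,0],[-0.32,0,0.0026,0.0677,-0.0925,0.447,0],[-0.4,0,0.0026,0.0677,-0.0925,0.447,0],[-0.48,0,0.0026,0.0677,-0.0925,0.447,0],[-0.56,0,0.0026,0.0677,-0.0925,0.447,0],[-0.62,0,0.0026,0.0677,-0.0925,0.447,0],[-0.6655,0,0.0026,0.0677,-0.0925,0.447,0],[-0.6655,0,0.0026,0.0677,-0.0925,0.447,0],[-0.6655,0,0.0026,0.0677,-0.0925,0.447,0],[-0.6655,0,0.0026,0.0677,-0.0925,0.447,0]]])

```text
time_s: 3.12
ee_pos: [0.5251, 0.1008, 0.3509]
eef_rot: [-3.14, -0.002, 0.036]
force: [-0.6, -0.1, 0.7]
grip_width: 0.0937
```

```bash
python3 -c "
from h import *
print(row([.525,.101,.24],[np.pi,0,.035]))
for n,b in(('top',(165,260,220,375)),('scene',(150,240,240,390))):
    c=camera(n)['color'][:,:,::-1];cv2.imwrite(f'pics/a_{n}.png',cv2.resize(c[b[0]:b[1],b[2]:b[3]],None,fx=5,fy=5,interpolation=cv2.INTER_CUBIC))"
```

```text
[-8.000e-04 -1.300e-03  4.000e-04 -7.000e-04 -2.000e-04  2.218e-01]
```

View pics/a_scene.png

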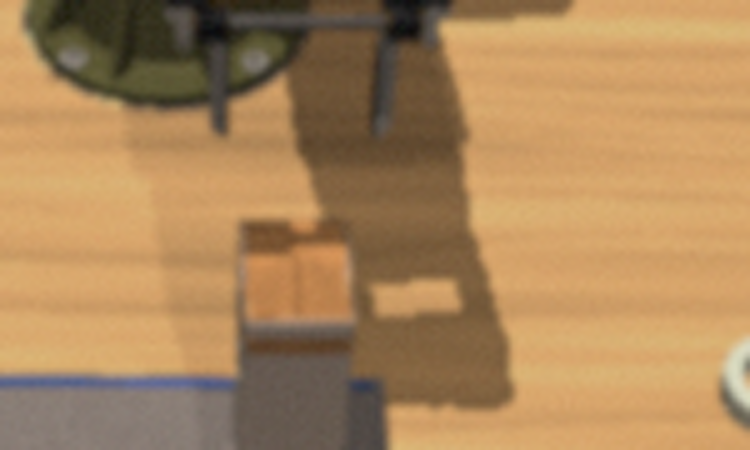

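The fingertips at (218,130) and (380,130) are centred at u≈299, and the lid centre is at u≈297, so they line up. I'll descend to just above the lid.

Call:
servo_tool(moves=[[[-0.001,-0.001,0,0,0,0.08,0],[-0.001,-0.001,0,0,0,0.16,0],[-0.001,-0.001,0,0,0,0.232,0],[-0.001,-0.001,0,0,0,0.232,0],[-0.001,-0.001,0,0,0,0.232,0]]])

```text
time_s: 3.63
ee_pos: [0.5251, 0.0996, 0.2346]
eef_rot: [3.141, 0.003, 0.033]
force: [-0.4, 0.3, 1.9]
grip_width: 0.0944
```

```bash
python3 -c "
from h import *
for n,b in(('top',(165,260,220,375)),('scene',(170,240,240,370))):
    c=camera(n)['color'][:,:,::-1];cv2.imwrite(f'pics/b_{n}.png',cv2.resize(c[b[0]:b[1],b[2]:b[3]],None,fx=6 if n=='scene' else 5,fy=6 if n=='scene' else 5,interpolation=cv2.INTER_CUBIC))"
```

```text
(no output)
```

View pics/b_scene.png

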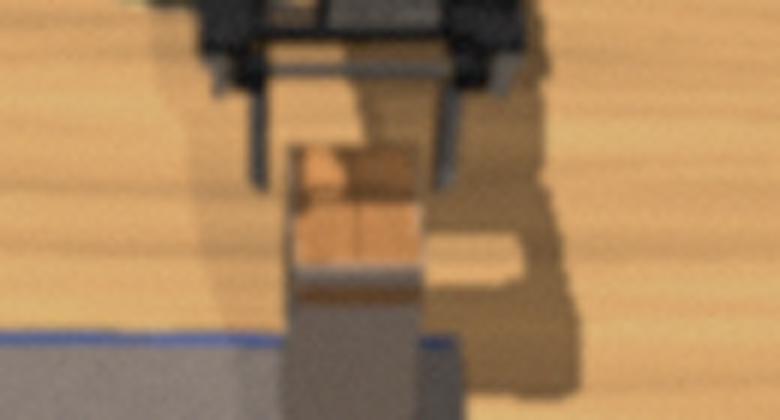

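The finger inner edges are at u=270 and 436, and the carton spans 292–422. That leaves about 13 and 8 mm of room, so I'll shift 2–3 mm toward +y while lowering over the lid.

Call:
servo_tool(moves=[[[0,0,0,0,-0.005,0.0,0],[0,0,0,0,-0.005,0.05,0],[0,0.002,0,0,-0.005,0.093,0],[0,0.002,0,0,-0.005,0.093,0]]])

```text
time_s: 4.07
ee_pos: [0.5256, 0.1025, 0.189]
eef_rot: [3.141, -0.003, 0.033]
force: [-1.3, 0.4, -1.4]
grip_width: 0.0938
```

```bash
cat > wp.py <<'E'
from h import *
o=get_obs();print(o['ee_pos'],o['eef_rot'],o['force'])
P=np.array([-.0645,.008]) # f=-y
def tcp(a,th,d):
    a,th=np.radians([a,th])
    L=P+.210*np.array([np.sin(a),np.cos(a)])
    return L-d*np.array([np.sin(th),np.cos(th)])-.047*np.array([np.cos(th),-np.sin(th)])
def tcpc(a,d):  # centred
    r=np.radians(a)
    return P+np.array([[np.cos(r),np.sin(r)],[-np.sin(r),np.cos(r)]])@np.array([-.0375,.210-d])
f0=np.array([-o['ee_pos'][1],o['ee_pos'][2]])
th0=np.pi-abs(o['eef_rot'][0])
def out(p,th): 
    d=p-f0; print(th,np.round([th/90,d[0]/.5,-d[1]/.5],3),np.round(p,3))
for a,d in[(0,.03),(4,.03),(8,.03),(12,.03),(16,.03),(20,.03),(24,.03),(28,.03),(32,.028),(36,.026),(40,.024)]: out(tcpc(a,d),a)
print('phase2 from 40')
for a,th,d in[(44,40,.022),(48,41,.02),(52,42,.018),(56,42,.015),(60,42,.013),(64,42,.011),(68,42,.009),(72,42,.006)]: out(tcp(a,th,d),th)
E
python3 wp.py
```

```text
[0.52561561 0.10253711 0.18898347] [ 3.14130387 -0.00338794  0.03342147] [-1.30986962  0.43781796 -1.39296251]
0 [0.    0.001 0.002] [-0.102  0.188]
4 [ 0.044  0.026 -0.002] [-0.089  0.19 ]
8 [ 0.089  0.052 -0.005] [-0.077  0.191]
12 [ 0.133  0.078 -0.006] [-0.064  0.192]
16 [ 0.178  0.103 -0.005] [-0.051  0.191]
20 [ 0.222  0.129 -0.002] [-0.038  0.19 ]
24 [0.267 0.154 0.003] [-0.026  0.188]
28 [0.311 0.179 0.009] [-0.013  0.185]
32 [0.356 0.205 0.014] [0.    0.182]
36 [0.4   0.232 0.02 ] [0.013 0.179]
40 [0.444 0.258 0.029] [0.026 0.175]
phase2 from 40
40 [0.444 0.268 0.033] [0.031 0.172]
41 [0.456 0.291 0.049] [0.043 0.164]
42 [0.467 0.313 0.067] [0.054 0.155]
42 [0.467 0.334 0.087] [0.065 0.146]
42 [0.467 0.353 0.108] [0.074 0.135]
42 [0.467 0.369 0.131] [0.082 0.123]
42 [0.467 0.384 0.155] [0.089 0.111]
42 [0.467 0.398 0.178] [0.096 0.1  ]
```

Call:
servo_tool(moves=[[[0.022,0,0,0,0.013,0,0],[0.044,0,0,0,0.026,-0.002,0],[0.067,0,0,0,0.039,-0.003,0],[0.089,0,0,0,0.052,-0.005,0],[0.111,0,0,0,0.065,-0.006,0],[0.133,0,0,0,0.078,-0.006,0],[0.156,0,0,0,0.09,-0.006,0],[0.178,0,0,0,0.103,-0.005,0]]])

```text
time_s: 4.73
ee_pos: [0.5283, 0.0508, 0.1944]
eef_rot: [-2.861, -0.007, 0.034]
force: [0.4, 0.3, 0.3]
grip_width: 0.0941
```

```bash
python3 -c "
from h import *
print(get_obs()['force'])
for n,b in(('scene',(170,270,180,330)),):
    c=camera(n)['color'][:,:,::-1];cv2.imwrite(f'pics/c_{n}.png',cv2.resize(c[b[0]:b[1],b[2]:b[3]],None,fx=5,fy=5,interpolation=cv2.INTER_CUBIC))"
```

```text
[0.3886344  0.31720905 0.27414251]
```

View pics/c_scene.png

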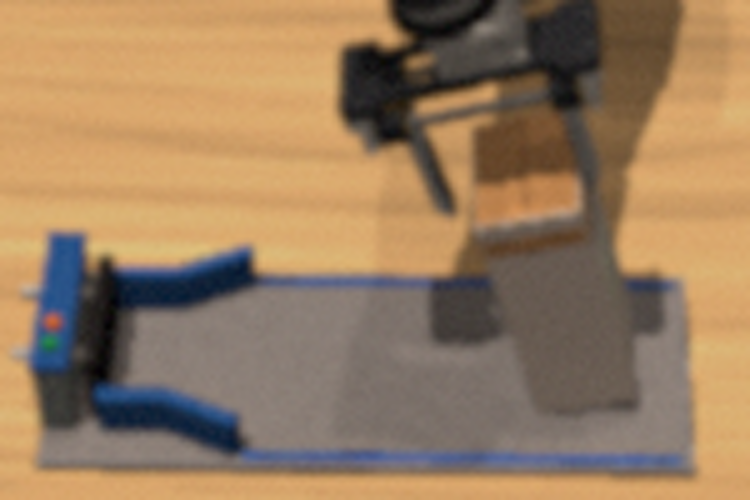

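The carton is tilting cleanly about its front lower edge at (535,410), and the back finger is on it. I'll continue.

```bash
sed -i '/^def out/,$d' wp.py
cat > w2.py <<'E'
from wp import *
def o2(p,th,x=.527): print(th,row([x,-p[0],p[1]],[np.pi+np.radians(th),0,.034],o))
for a in(18,20,22,24,26,28,30,32,35,38): o2(tcpc(a,.03),a)
for a,th,d in[(42,40,.024),(46,41,.021),(50,42,.018),(56,42,.015),(60,42,.013),(64,42,.011),(68,42,.009),(72,42,.006)]: o2(tcp(a,th,d),th)
E
python3 w2.py
```

```text
[0.52827605 0.04954066 0.19380496] [-2.85852244 -0.0063219   0.0329442 ] [-0.15666171 -0.17605147  0.54725775]
18 [ 0.0198 -0.004   0.0005 -0.0029  0.0112  0.003 ]
20 [ 0.042  -0.004   0.0006 -0.0033  0.0239  0.001 ]
22 [ 0.0642 -0.004   0.0007 -0.0038  0.0366 -0.0005]
24 [ 0.0865 -0.004   0.0008 -0.0042  0.0494 -0.0017]
26 [ 0.1087 -0.004   0.0008 -0.0046  0.0622 -0.0023]
28 [ 0.1309 -0.004   0.0009 -0.0051  0.075  -0.0025]
30 [ 0.1531 -0.004   0.001  -0.0055  0.0878 -0.0023]
32 [ 0.1753 -0.004   0.001  -0.0059  0.1007 -0.0016]
35 [ 2.087e-01 -3.900e-03  1.100e-03 -6.600e-03  1.198e-01  2.000e-04]
38 [ 0.242  -0.0039  0.0012 -0.0072  0.1388  0.003 ]
40 [ 0.2642 -0.0039  0.0013 -0.0077  0.1522 -0.007 ]
41 [ 0.2753 -0.0039  0.0013 -0.0086  0.1805 -0.0006]
42 [ 0.2865 -0.0039  0.0014 -0.0095  0.2081  0.0076]
42 [ 0.2865 -0.0039  0.0014 -0.0107  0.2459  0.0285]
42 [ 0.2865 -0.0039  0.0014 -0.0114  0.2695  0.0445]
42 [ 0.2865 -0.0039  0.0014 -0.0121  0.2917  0.0619]
42 [ 0.2865 -0.0039  0.0014 -0.0127  0.3123  0.0807]
42 [ 0.2865 -0.0039  0.0014 -0.0133  0.3322  0.0989]
```

Call:
servo_tool(moves=[[[0.02,-0.004,0.001,-0.003,0.011,0.003,0],[0.042,-0.004,0.001,-0.003,0.024,0.001,0],[0.064,-0.004,0.001,-0.004,0.037,0,0],[0.086,-0.004,0.001,-0.004,0.049,-0.002,0],[0.109,-0.004,0.001,-0.005,0.062,-0.002,0],[0.131,-0.004,0.001,-0.005,0.075,-0.002,0],[0.153,-0.004,0.001,-0.006,0.088,-0.002,0],[0.175,-0.004,0.001,-0.006,0.101,-0.002,0],[0.209,-0.004,0.001,-0.007,0.12,0,0],[0.242,-0.004,0.001,-0.007,0.139,0.003,0],[0.242,-0.004,0.001,-0.007,0.139,0.003,0]]])

```text
time_s: 5.7
ee_pos: [0.5274, -0.0186, 0.1732]
eef_rot: [-2.477, 0.0, 0.033]
force: [0.7, -0.2, -1.9]
grip_width: 0.0939
```

```bash
python3 w2.py;python3 -c "
from h import *
for n,b in(('scene',(170,270,180,330)),):
    c=camera(n)['color'][:,:,::-1];cv2.imwrite(f'pics/d_{n}.png',cv2.resize(c[b[0]:b[1],b[2]:b[3]],None,fx=5,fy=5,interpolation=cv2.INTER_CUBIC))"
```

```text
[ 0.52744308 -0.01858706  0.17320098] [-2.47653107e+00  2.11150148e-04  3.33459328e-02] [ 0.72880312 -0.22741359 -1.8751476 ]
18 [-2.234e-01 -1.000e-04 -4.000e-04  3.300e-03 -1.210e-01  5.020e-02]
20 [-2.012e-01 -1.000e-04 -4.000e-04  2.900e-03 -1.100e-01  4.360e-02]
22 [-1.789e-01 -1.000e-04 -4.000e-04  2.500e-03 -9.880e-02  3.750e-02]
24 [-1.567e-01 -1.000e-04 -4.000e-04  2.100e-03 -8.730e-02  3.170e-02]
26 [-1.345e-01 -1.000e-04 -4.000e-04  1.600e-03 -7.570e-02  2.630e-02]
28 [-1.123e-01 -1.000e-04 -4.000e-04  1.200e-03 -6.390e-02  2.130e-02]
30 [-0.0901 -0.0001 -0.0004  0.0008 -0.0519  0.0167]
32 [-0.0678 -0.0001 -0.0004  0.0004 -0.0397  0.0126]
35 [-0.0345 -0.0001 -0.0004 -0.0002 -0.0213  0.0071]
38 [-0.0012 -0.0002 -0.0004 -0.0008 -0.0025  0.0027]
40 [ 0.0211 -0.0002 -0.0004 -0.0013  0.0061 -0.0116]
41 [ 0.0322 -0.0002 -0.0004 -0.0021  0.0348 -0.0163]
42 [ 0.0433 -0.0002 -0.0004 -0.0029  0.0634 -0.0189]
42 [ 0.0433 -0.0002 -0.0004 -0.0039  0.1063 -0.0136]
42 [ 0.0433 -0.0002 -0.0004 -0.0045  0.1341 -0.0076]
42 [ 0.0433 -0.0002 -0.0004 -0.0051  0.1612  0.0003]
42 [ 0.0433 -0.0002 -0.0004 -0.0056  0.1874  0.0101]
42 [ 4.330e-02 -2.000e-04 -4.000e-04 -6.000e-03  2.127e-01  1.960e-02]
```

View pics/d_scene.png

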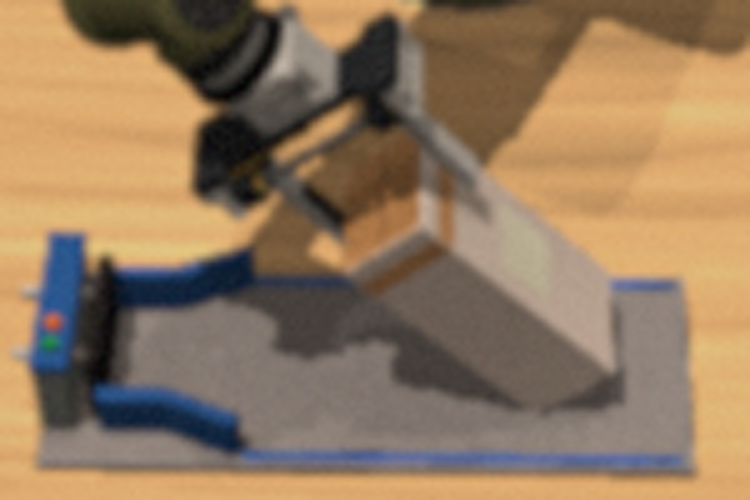

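The carton leans about 42° on the front finger, its pivot edge still at about (535,410). Next I lower it.

Call:
servo_tool(moves=[[[0.021,0,0,-0.001,0.006,-0.011,0],[0.032,0,0,-0.002,0.034,-0.016,0],[0.043,0,0,-0.003,0.063,-0.019,0],[0.043,0,0,-0.004,0.085,-0.017,0],[0.043,0,0,-0.004,0.106,-0.014,0],[0.043,0,0,-0.005,0.134,-0.008,0],[0.043,0,0,-0.005,0.161,0.0,0],[0.043,0,0,-0.006,0.187,0.01,0],[0.043,0,0,-0.006,0.2,0.015,0]]])

```text
time_s: 6.5
ee_pos: [0.5267, -0.0928, 0.1042]
eef_rot: [-2.411, 0.002, 0.033]
force: [0.5, -0.5, -0.8]
grip_width: 0.0942
```

```bash
python3 w2.py|tail -4;python3 -c "
from h import *
for n,b in(('scene',(170,270,180,330)),):
    c=camera(n)['color'][:,:,::-1];cv2.imwrite(f'pics/e_{n}.png',cv2.resize(c[b[0]:b[1],b[2]:b[3]],None,fx=5,fy=5,interpolation=cv2.INTER_CUBIC))"
```

```text
42 [ 0.0017  0.0004 -0.001   0.0019 -0.0691 -0.0202]
42 [ 0.0017  0.0004 -0.001   0.0014 -0.0416 -0.0141]
42 [ 0.0017  0.0004 -0.001   0.0009 -0.0148 -0.0061]
42 [ 0.0017  0.0004 -0.001   0.0005  0.0111  0.0018]
```

View pics/e_scene.png

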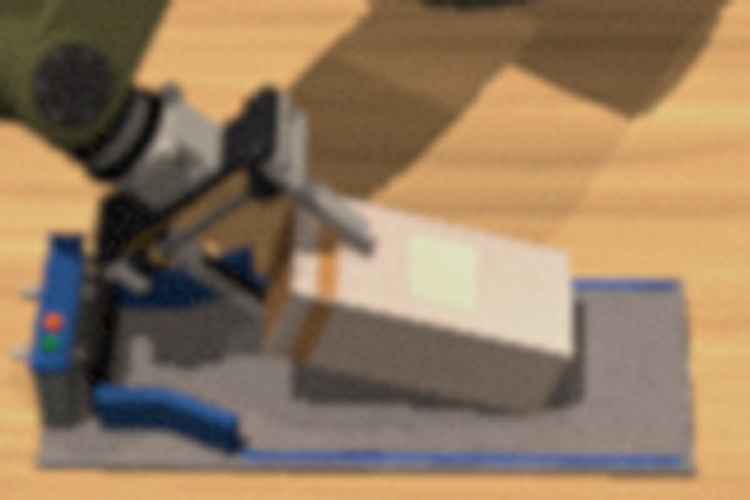

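Call:
servo_tool(moves=[[[0,0,0,0,0.016,-0.005,0],[0,0,0,0,0.022,-0.02,0],[0,0,0,0,0.02,-0.06,0],[0,0,0,0,0.02,-0.12,0],[0,0,0,0,-0.04,-0.2,0],[0,0,0,0,-0.1,-0.3,0],[0,0,0,0,-0.2,-0.3,0],[0,0,0,0,-0.2,-0.3,0]]])

```text
time_s: 7.22
ee_pos: [0.528, -0.1187, 0.287]
eef_rot: [-2.414, -0.002, 0.032]
force: [-0.4, 0.6, 0.6]
grip_width: 0.0938
```

```bash
python3 -c "
from h import *
o=get_obs();print(o['ee_pos'],o['qpos'])
for n,b in(('scene',(170,270,180,330)),('top',(165,260,240,395))):
    c=camera(n)['color'][:,:,::-1];cv2.imwrite(f'pics/f_{n}.png',cv2.resize(c[b[0]:b[1],b[2]:b[3]],None,fx=5,fy=5,interpolation=cv2.INTER_CUBIC))
print(row([.53,.13,.3],[np.pi,0,.033-np.pi/2]),row([.53,.13,.3],[np.pi,0,.033+np.pi/2]))"
```

```text
[ 0.52800574 -0.11874283  0.28700471] [-0.57048623  0.42933381  1.31571219  0.60131732  1.81383846  0.98908213]
[-0.3639  0.36    0.9536  0.0204 -0.3875  0.31  ] [-0.3597 -0.3636 -0.95    0.0204 -0.3875  0.31  ]
```

View pics/f_scene.png

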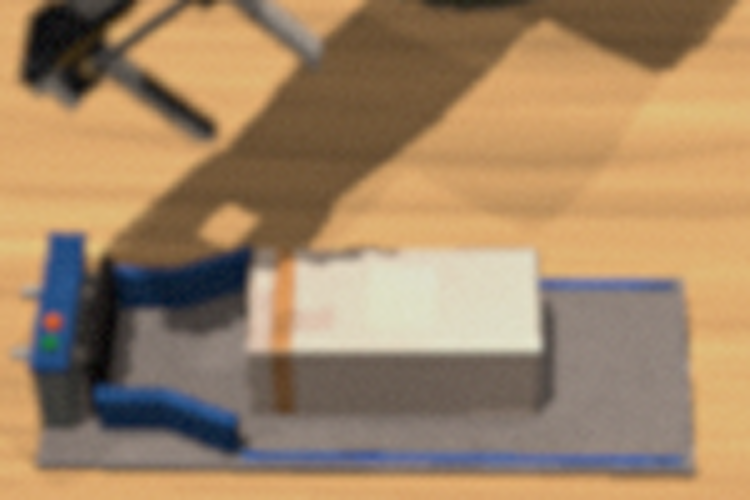

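View pics/f_top.png

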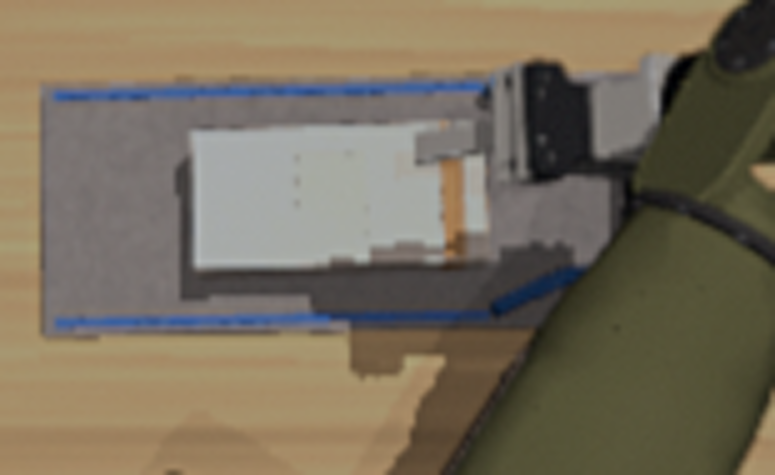

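The carton lies flat with its lid toward the plate; its upper face foot corners are at (190,130) and (196,268) in the top zoom. I'll untilt, turn the tool, and measure.

```bash
python3 -c "
from h import *
c=camera('top');s=camera('scene')
print(ray(c,zo([(190,130),(196,268),(440,123),(440,262)]),.083))
print(ray(s,zo([(537,250),(543,350),(250,350),(250,250)],5,(180,170)),.083))
print(row([.53,.10,.3],[np.pi,0,.033]))"
```

```text
[[ 0.57715751  0.06514994  0.083     ]
 [ 0.47794735  0.06106739  0.083     ]
 [ 0.58109203 -0.11361369  0.083     ]
 [ 0.48129521 -0.11233573  0.083     ]]
[[ 0.47528456  0.06631235  0.083     ]
 [ 0.57204614  0.07134407  0.083     ]
 [ 0.5777096  -0.13833291  0.083     ]
 [ 0.48106286 -0.14624036  0.083     ]]
[-4.646e-01  9.000e-04 -2.000e-04  1.920e-02 -3.490e-01  2.655e-01]
```

Call:
servo_tool(moves=[[[-0.07,0,0,0,-0.2,0.15,0],[-0.15,0,0,0,-0.33,0.25,0],[-0.23,0,0,0,-0.33,0.25,0],[-0.31,0,0,0,-0.33,0.25,0],[-0.38,0,0,0,-0.33,0.25,0],[-0.46,0,0,0,-0.33,0.25,0],[-0.46,0,0,0,-0.33,0.25,0]]])

```text
time_s: 8.0
ee_pos: [0.5204, 0.0906, 0.2991]
eef_rot: [3.141, 0.002, 0.039]
force: [-0.3, -0.7, -0.7]
grip_width: 0.0939
```

```bash
python3 -c "
from h import *
print(row([.53,.17,.25],[np.pi,0,1.6]),get_obs()['qpos'])"
```

```text
[-6.000e-04  1.000e-03 -9.936e-01  2.560e-02 -1.579e-01  9.810e-02] [ 1.03244722e-01  1.97275235e-01  1.43303351e+00 -2.93139824e-04
  1.51292883e+00  1.63485537e+00]
```

Call:
servo_tool(moves=[[[0,0.001,-0.08,0.026,-0.158,0.03,0.3],[0,0.001,-0.16,0.026,-0.158,0.06,0.3],[0,0.001,-0.24,0.026,-0.158,0.098,0.3],[0,0.001,-0.32,0.026,-0.158,0.098,0.3],[0,0.001,-0.4,0.026,-0.158,0.098,0.3],[0,0.001,-0.48,0.026,-0.158,0.098,0.3],[0,0.001,-0.56,0.026,-0.158,0.098,0.3],[0,0.001,-0.64,0.026,-0.158,0.098,0.3],[0,0.001,-0.72,0.026,-0.158,0.098,0.3],[0,0.001,-0.8,0.026,-0.158,0.098,0.3],[0,0.001,-0.88,0.026,-0.158,0.098,0.3],[0,0.001,-0.96,0.026,-0.158,0.098,0.3]]])

```text
time_s: 9.0
ee_pos: [0.5303, 0.1688, 0.2484]
eef_rot: [-3.138, -0.0, 1.538]
force: [0.5, 0.0, 0.4]
grip_width: 0.0662
```

```bash
python3 -c "
from h import *
o=get_obs();print(o['qpos'],o['grip_width'])
c=camera('top');b=(165,260,240,395);im=c['color'][:,:,::-1]
cv2.imwrite('pics/g_top.png',cv2.resize(im[b[0]:b[1],b[2]:b[3]],None,fx=5,fy=5,interpolation=cv2.INTER_CUBIC))
cv2.imwrite('pics/g_raw.png',im)
s=camera('scene')['color'][:,:,::-1];cv2.imwrite('pics/g_scene.png',cv2.resize(s[150:270,180:340],None,fx=5,fy=5,interpolation=cv2.INTER_CUBIC));cv2.imwrite('pics/g_sraw.png',s)
print(row([.53,.13,.25],[np.pi,0,1.59]))"
```

```text
[2.41685803e-01 2.87611383e-01 1.43689209e+00 1.39968455e-03
 1.42065641e+00 2.74200096e-01] 0.06616930823635785
[-0.0021 -0.0003 -0.0353 -0.0779  0.0022 -0.0028]
```

View pics/g_top.png

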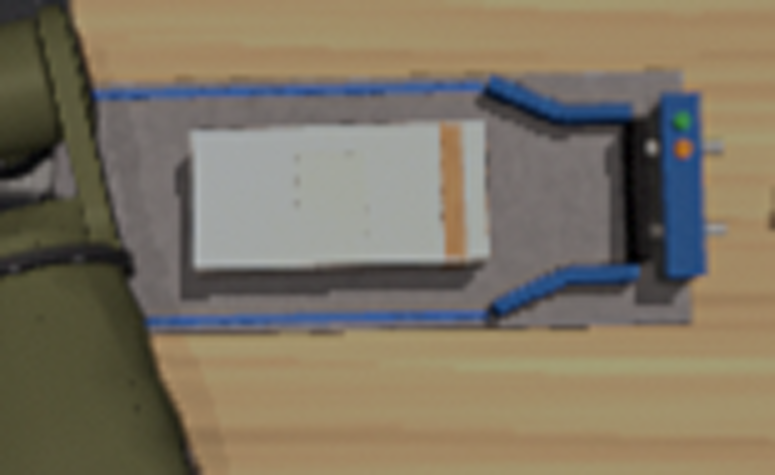

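View pics/g_scene.png

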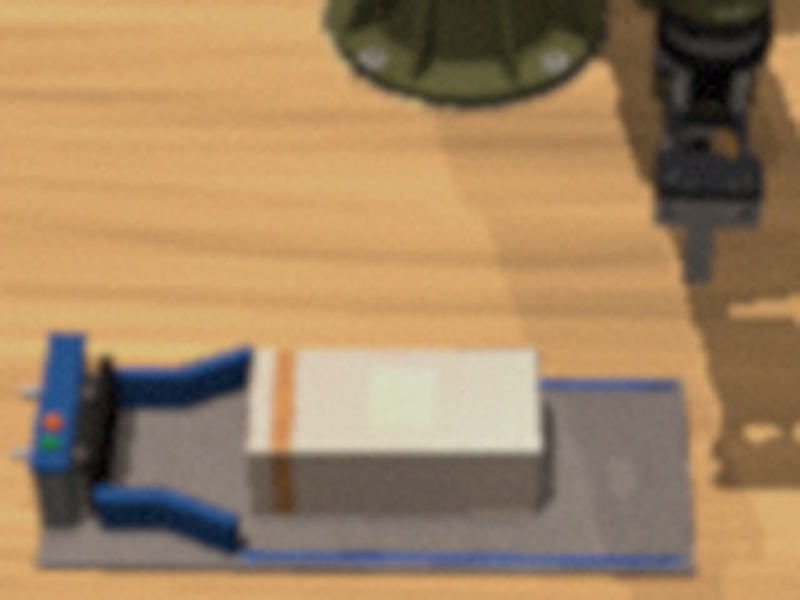

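The carton's upper face corners are (190,130), (486,121), (489,262) and (196,270). The guides and plate are clear. Next I fit lines with masks.

Run:
```python
from h import *
np.set_printoptions(precision=4,suppress=True)
c=camera('top');im=cv2.imread('pics/g_raw.png');hsv=cv2.cvtColor(im,cv2.COLOR_BGR2HSV)
# subpixel edges along columns/rows in raw image on gray
g=cv2.cvtColor(im,cv2.COLOR_BGR2GRAY).astype(float)
def vedge(col,r0,r1,sign,img):  # strongest gradient of sign along rows
    p=img[r0:r1,col];d=np.diff(p)*sign;i=int(np.argmax(d))
    if 0<i<len(d)-1:
        a,b,e=d[i-1:i+2]; off=.5*(a-e)/(a-2*b+e) if a-2*b+e else 0
    else: off=0
    return r0+i+.5+off
def fit(pts,z):
    w=ray(c,pts,z); k=np.polyfit(w[:,1],w[:,0],1); r=w[:,0]-np.polyval(k,w[:,1]); return k,r.std(),w
# carton long sides
up=[(x,vedge(x,184,195,1,g)) for x in range(281,326)]
lo=[(x,vedge(x,212,223,-1,g)) for x in range(283,326)]
for n,p in(('up',up),('lo',lo)):
    k,s,w=fit(p,.083);print('carton',n,'heading',-k[0],'x@y=-.04',np.polyval(k,-.04),'x@-.24',np.polyval(k,-.24),s)
# stripes: blueness
bl=im[:,:,0].astype(float)-im[:,:,2]
def cen(col,r0,r1):
    p=np.clip(bl[r0:r1,col]-10,0,None);return r0+(p*np.arange(r1-r0)).sum()/p.sum()
for n,r in(('up',(178,189)),('lo',(224,234))):
    xs=range(275,334);k,s,w=fit([(x,cen(x,*r)) for x in xs],.008);print('stripe',n,-k[0],np.polyval(k,0.),np.polyval(k,-.24),s)
print(bl[180:225,358].astype(int));print(bl[180:225,362].astype(int))
print('row',g[200,350:380].astype(int),g[210,350:380].astype(int))
```

```text
carton up heading 0.031167497682815726 x@y=-.04 0.5799019323955411 x@-.24 0.5861354319321043 0.0007365578906823947
carton lo heading 0.0288718433879784 x@y=-.04 0.4796426598335892 x@-.24 0.4854170285111849 0.0005432272860085931
stripe up 0.013769155422823913 0.6175682949469774 0.6208728922484551 0.00020100163876100012
stripe lo 0.01594360241664847 0.44744102460617907 0.4512674891861747 0.00018397308954238532
[ -4  -6  -8  -9 -11  11  61  87  71  32  -5  -7  -8  -9  -9  -8  -7  -8
  -7  -7  -8  -9  -8  -8  -7  -8  -8  -8  -9  -8  -8  -7  -8  -8  -8 -10
 -11  -2  54  87  89  54  -4  -7  -8]
[ -7  -6  -7 -10 -11  24  73  87  64  27  -6  -7  -7  -7  -4  -5  -5  -5
  -5  -4  -6  -5  -4  -4  -5  -4  -5  -6  -6  -6  -5  -4  -4  -5  -5  -6
  -9   7  70  86  86  48  -4  -8  -8]
row [111 114 114 110 110 111 114 111 111 113 112  97  70  63  42   6  14  27
  27  29  37  36  46  64  74  73  72  72  70  72] [112 114 110 111 111 111 110 113 114 113 114 105  69  67  60  12   6  18
  25  39  68  80  66  58  71  72  72  73  71  71]
```

Line fits: carton heading 0.030 (centre x 0.5298 at y=-0.04) and lane heading 0.015 (centre 0.5331 there). The carton is therefore 0.015 rad askew and about 3 mm to -x. I'll push with the two opened fingers square to the lane and drift +x along the way.

```bash
python3 -c "
from h import *
print(row([.527,.11,.2],[np.pi,0,1.5857]),row([.527,.11,.036],[np.pi,0,1.5857]))"
```

```text
[-0.0019 -0.0003 -0.0362 -0.1185 -0.0014  0.0976] [-1.900e-03 -3.000e-04 -3.620e-02 -1.186e-01 -4.000e-04  4.256e-01]
```

Call:
servo_tool(moves=[[[-0.002,0,-0.036,-0.06,-0.001,0.05,0.3],[-0.002,0,-0.036,-0.118,-0.001,0.1,0.3],[-0.002,0,-0.036,-0.118,-0.001,0.17,0.3],[-0.002,0,-0.036,-0.118,-0.001,0.25,0.3],[-0.002,0,-0.036,-0.118,-0.001,0.33,0.3],[-0.002,0,-0.036,-0.118,0,0.39,0.3],[-0.002,0,-0.036,-0.118,0,0.425,0.3],[-0.002,0,-0.036,-0.118,0,0.425,0.3],[-0.002,0,-0.036,-0.118,0,0.425,0.3]]])

```text
time_s: 9.9
ee_pos: [0.5269, 0.1098, 0.0359]
eef_rot: [-3.14, -0.0, 1.582]
force: [-0.3, 0.8, 0.8]
grip_width: 0.0655
```

```bash
python3 -c "
from h import *
o=get_obs();print(o['ee_pos'],o['eef_rot'],o['force'])
print(row([.527,.11,.036],[np.pi,0,1.5857]),row([.527,.075,.036],[np.pi,0,1.5857]),row([.5315,.02,.036],[np.pi,0,1.5857]))"
```

```text
[0.52694783 0.10984521 0.03585938] [-3.13980940e+00 -3.14337119e-04  1.58175088e+00] [-0.31819931  0.79693155  0.79243526]
[-0.0011 -0.0002 -0.0025  0.0003  0.0001 -0.0003] [-0.0011 -0.0002 -0.0025 -0.0697 -0.0007 -0.0003] [-0.0011 -0.0002 -0.0025 -0.1798  0.0071 -0.0004]
```

Call:
servo_tool(moves=[[[-0.001,0,-0.0025,-0.035,0,0,0.3],[-0.001,0,-0.0025,-0.06,0,0,0.3],[-0.001,0,-0.0025,-0.07,-0.001,0,0.3],[-0.001,0,-0.0025,-0.08,-0.001,0,0.3],[-0.001,0,-0.0025,-0.09,0,0,0.3],[-0.001,0,-0.0025,-0.1,0.001,0,0.3],[-0.001,0,-0.0025,-0.11,0.002,0,0.3],[-0.001,0,-0.0025,-0.12,0.003,0,0.3],[-0.001,0,-0.0025,-0.13,0.004,0,0.3],[-0.001,0,-0.0025,-0.14,0.005,0,0.3],[-0.001,0,-0.0025,-0.15,0.006,0,0.3],[-0.001,0,-0.0025,-0.16,0.007,0,0.3]]])

```text
time_s: 10.9
ee_pos: [0.5314, 0.0294, 0.0358]
eef_rot: [-3.141, -0.0, 1.586]
force: [-0.4, 2.3, 2.7]
grip_width: 0.0655
```

```bash
cat > look.py <<'E'
from h import *
import sys
t=sys.argv[1];o=get_obs();print(o['ee_pos'],o['eef_rot'],o['force'],o['moment'])
for n,b in(('scene',(185,270,180,330)),('top',(165,260,240,395))):
    c=camera(n)['color'][:,:,::-1];cv2.imwrite(f'pics/{t}_{n}.png',cv2.resize(c[b[0]:b[1],b[2]:b[3]],None,fx=5,fy=5,interpolation=cv2.INTER_CUBIC));cv2.imwrite(f'pics/{t}_{n}raw.png',c)
E
python3 look.py i
```

```text
[0.53136021 0.02941001 0.03579598] [-3.14128387e+00 -3.29306012e-04  1.58566191e+00] [-0.40913191  2.31513877  2.73132595] [ 0.47366729 -0.00610712 -0.04497845]
```

View pics/i_top.png

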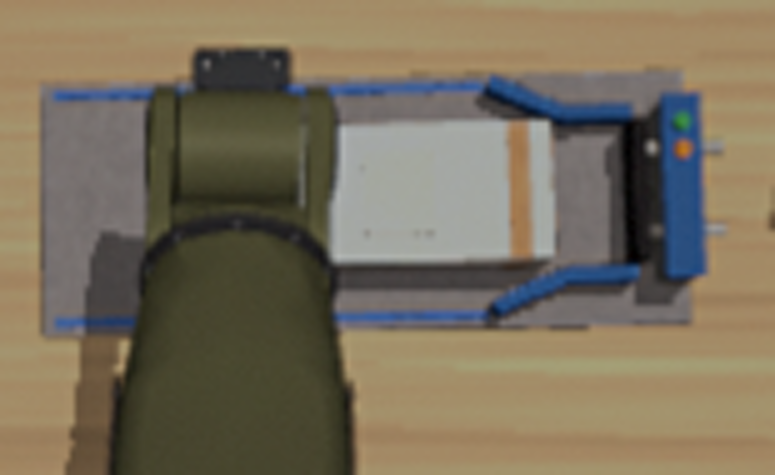

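View pics/i_scene.png

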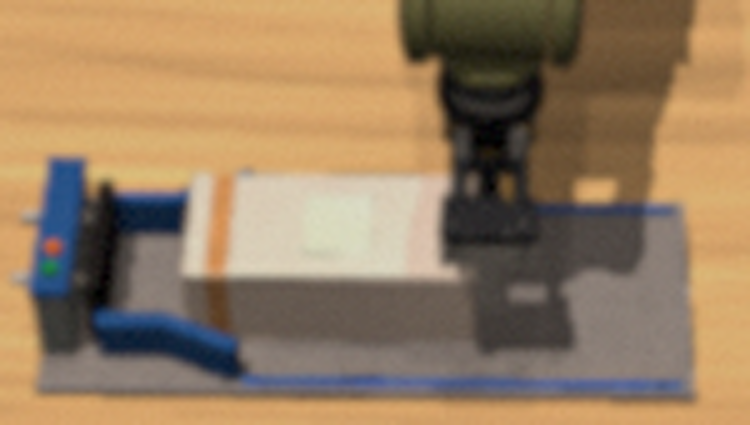

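The carton has moved about 50 mm, with its lid at u≈553 in the top view, entering the guides. I'll check the alignment.

```bash
cat > al.py <<'E'
from h import *
import sys
c=camera('top');im=cv2.imread(sys.argv[1]);x0,x1=int(sys.argv[2]),int(sys.argv[3])
g=cv2.cvtColor(im,cv2.COLOR_BGR2GRAY).astype(float)
def ve(col,r0,r1,s):
    d=np.diff(g[r0:r1,col])*s;i=int(np.argmax(d));a=b=e=0
    if 0<i<len(d)-1:
        a,b,e=d[i-1:i+2];return r0+i+.5+.5*(a-e)/(a-2*b+e)
    return r0+i+.5
r=[]
for r0,r1,s in((184,195,1),(212,223,-1)):
    w=ray(c,[(x,ve(x,r0,r1,s)) for x in range(x0,x1)],.083);k=np.polyfit(w[:,1],w[:,0],1);q=np.polyval(k,w[:,1])-w[:,0];m=abs(q)<.0015;k=np.polyfit(w[m,1],w[m,0],1);r.append(k);print('heading',-k[0],m.mean())
k=(r[0]+r[1])/2
for y in(0,-.15,-.2,-.24):print(y,'carton',np.polyval(k,y),'lane',.5325-.0149*y)
E
python3 al.py pics/i_topraw.png 309 349
```

```text
heading 0.023927247115351942 1.0
heading 0.01864403839078561 1.0
0 carton 0.5296267457615196 lane 0.5325
-0.15 carton 0.5328195921744799 lane 0.534735
-0.2 carton 0.5338838743121334 lane 0.53548
-0.24 carton 0.5347353000222561 lane 0.536076
```

Call:
servo_tool(moves=[[[0,0,0,-0.008,0.001,0,0.3],[0,0,0,-0.016,0.002,0,0.3],[0,0,0,-0.024,0.003,0,0.3],[0,0,0,-0.032,0.004,0,0.3],[0,0,0,-0.04,0.004,0,0.3],[0,0,0,-0.048,0.004,0,0.3],[0,0,0,-0.056,0.004,0,0.3],[0,0,0,-0.064,0.004,0,0.3],[0,0,0,-0.064,0.004,0,0.3]]])

```text
time_s: 11.8
ee_pos: [0.5336, -0.0035, 0.0356]
eef_rot: [-3.141, 0.0, 1.585]
force: [-0.1, 0.7, -0.1]
grip_width: 0.0659
```

```bash
python3 look.py j; python3 al.py pics/j_topraw.png 314 340
```

```text
[ 0.53363824 -0.00350293  0.03555304] [-3.14085485e+00  3.54456094e-04  1.58458342e+00] [-0.13154209  0.65850522 -0.08693697] [-0.04113526 -0.05101699 -0.00105655]
heading 0.007342972430180474 0.5769230769230769
heading 0.004085231213967329 1.0
0 carton 0.5330545168973645 lane 0.5325
-0.15 carton 0.5339116321706756 lane 0.534735
-0.2 carton 0.5341973372617793 lane 0.53548
-0.24 carton 0.5344259013346623 lane 0.536076
```

View pics/j_top.png

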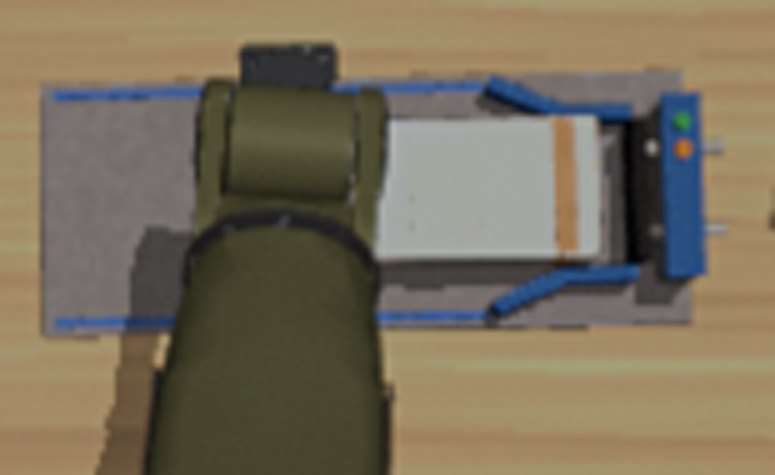

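The lid is inside the parallel guides at u≈600, with the plate at u≈627. I'll advance slowly.

Call:
servo_tool(moves=[[[0,0,0,-0.005,0,0,0.3],[0,0,0,-0.01,0,0,0.3],[0,0,0,-0.015,0,0,0.3],[0,0,0,-0.019,0,0,0.3],[0,0,0,-0.019,0,0,0.3]]])

```text
time_s: 12.37
ee_pos: [0.5339, -0.0127, 0.0357]
eef_rot: [-3.141, 0.0, 1.585]
force: [0.2, 0.7, -0.3]
grip_width: 0.0655
```

Call:
servo_tool(moves=[[[0,0,0,-0.003,0,0,0.3],[0,0,0,-0.006,0,0,0.3],[0,0,0,-0.006,0,0,0.3]]])

```text
time_s: 12.62
ee_pos: [0.5339, -0.016, 0.0357]
eef_rot: [-3.141, 0.0, 1.585]
force: [0.5, 0.1, 0.6]
grip_width: 0.0659
```

Call:
servo_tool(moves=[[[0,0,0,-0.002,0,0,0.3],[0,0,0,-0.004,0,0,0.3],[0,0,0,-0.004,0,0,0.3]]])

```text
time_s: 12.87
ee_pos: [0.534, -0.0181, 0.0357]
eef_rot: [-3.141, 0.001, 1.585]
force: [0.3, -0.2, 0.1]
grip_width: 0.0662
```

Call:
servo_tool(moves=[[[0,0,0,-0.002,0,0,0.3],[0,0,0,-0.004,0,0,0.3]]])

```text
time_s: 13.03
ee_pos: [0.534, -0.0201, 0.0357]
eef_rot: [-3.141, 0.0, 1.585]
force: [0.0, 1.2, -0.8]
grip_width: 0.0658
```

Call:
servo_tool(moves=[[[0,0,0,-0.002,0,0,0.3],[0,0,0,-0.003,0,0,0.3]]])

```text
time_s: 13.2
ee_pos: [0.534, -0.0217, 0.0357]
eef_rot: [-3.141, 0.0, 1.585]
force: [0.5, 1.7, 0.3]
grip_width: 0.0658
```

Call:
servo_tool(moves=[[[0,0,0,-0.002,0,0,0.3],[0,0,0,-0.002,0,0,0.3]]])

```text
time_s: 13.37
ee_pos: [0.534, -0.0229, 0.0357]
eef_rot: [-3.141, 0.001, 1.585]
force: [-0.2, -0.7, -0.9]
grip_width: 0.0657
```

```bash
python3 look.py k; python3 al.py pics/k_topraw.png 318 346
```

```text
[ 0.53401365 -0.02293906  0.03568713] [-3.14114157e+00  5.76582199e-04  1.58458709e+00] [-0.16118683 -0.66313496 -0.88225714] [ 0.06134    -0.15611111  0.02940819]
heading -0.035671385427681494 0.25
heading -0.002458599549346614 0.8571428571428571
0 carton 0.537347963983805 lane 0.5325
-0.15 carton 0.5344882151105279 lane 0.534735
-0.2 carton 0.5335349654861022 lane 0.53548
-0.24 carton 0.5327723657865616 lane 0.536076
```

View pics/k_top.png

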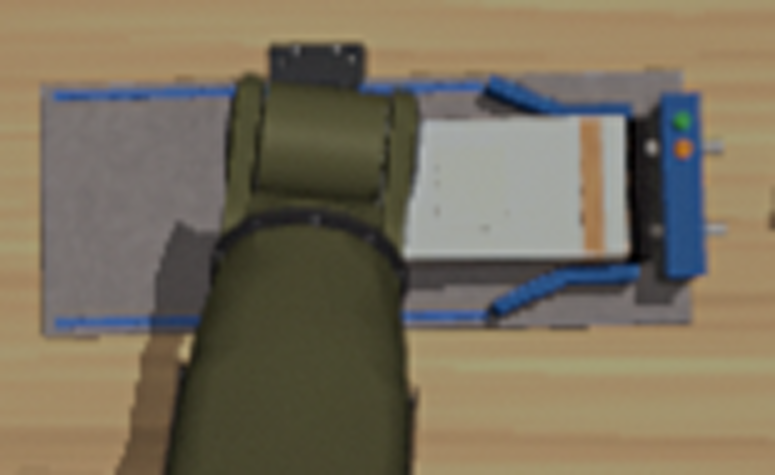

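The lid (u≈629) is within a few mm of the plate, so I'll take small steps by feel.

Call:
servo_tool(moves=[[[0,0,0,-0.002,0,0,0.3],[0,0,0,-0.002,0,0,0.3]]])

```text
time_s: 13.68
ee_pos: [0.5341, -0.024, 0.0357]
eef_rot: [-3.141, 0.001, 1.585]
force: [-0.2, 0.6, -0.3]
grip_width: 0.0655
```

Call:
servo_tool(moves=[[[0,0,0,-0.002,0,0,0.3],[0,0,0,-0.002,0,0,0.3]]])

```text
time_s: 13.85
ee_pos: [0.5341, -0.0251, 0.0357]
eef_rot: [-3.141, 0.001, 1.584]
force: [0.6, 0.9, -0.2]
grip_width: 0.0658
```

Call:
servo_tool(moves=[[[0,0,0,-0.002,0,0,0.3],[0,0,0,-0.002,0,0,0.3]]])

```text
time_s: 14.02
ee_pos: [0.5341, -0.0262, 0.0357]
eef_rot: [-3.141, 0.001, 1.585]
force: [-0.1, 0.8, 0.6]
grip_width: 0.0654
```

Call:
servo_tool(moves=[[[0,0,0,-0.002,0,0,0.3],[0,0,0,-0.002,0,0,0.3]]])

```text
time_s: 14.18
ee_pos: [0.5341, -0.0274, 0.0357]
eef_rot: [-3.141, 0.001, 1.584]
force: [-0.9, 0.5, -0.3]
grip_width: 0.0661
```

Call:
servo_tool(moves=[[[0,0,0,-0.002,0,0,0.3],[0,0,0,-0.002,0,0,0.3]]])

```text
time_s: 14.35
ee_pos: [0.5341, -0.0285, 0.0357]
eef_rot: [-3.141, 0.001, 1.584]
force: [0.1, 0.6, 0.4]
grip_width: 0.0658
```

Call:
servo_tool(moves=[[[0,0,0,-0.002,0,0,0.3],[0,0,0,-0.002,0,0,0.3]]])

```text
time_s: 14.52
ee_pos: [0.5341, -0.0297, 0.0357]
eef_rot: [-3.141, 0.001, 1.584]
force: [0.5, 0.6, -0.5]
grip_width: 0.0657
```

```bash
python3 look.py l
```

```text
[ 0.53412209 -0.02967843  0.03566614] [-3.14116042e+00  8.25880011e-04  1.58433401e+00] [ 0.47808617  0.5737013  -0.47331504] [ 0.02905507 -0.13253418  0.0329443 ]
```

View pics/l_scene.png

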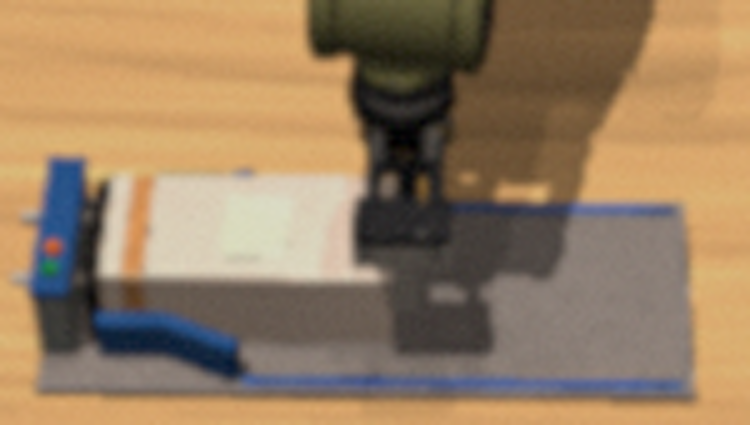

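View pics/l_top.png

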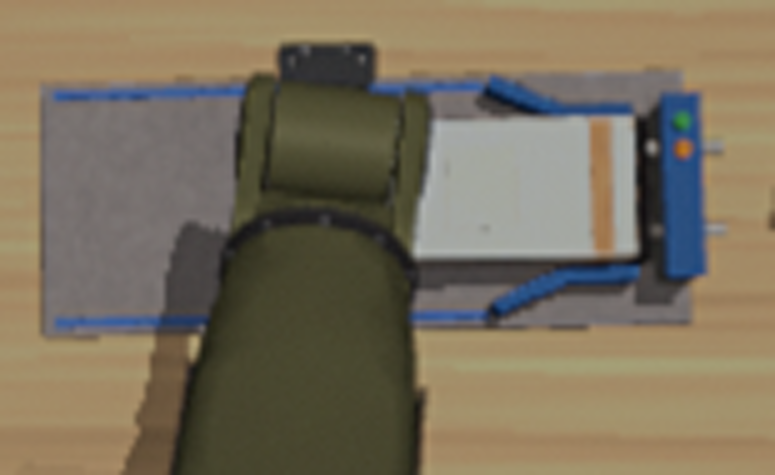

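The lid (u≈638) is moving with the tool and the plate has not been touched yet. I'll carry on.

Call:
servo_tool(moves=[[[0,0,0,-0.002,0,0,0.3],[0,0,0,-0.002,0,0,0.3]]])

```text
time_s: 14.78
ee_pos: [0.534, -0.03, 0.0357]
eef_rot: [-3.141, -0.0, 1.584]
force: [-1.3, 7.0, 0.9]
grip_width: 0.0655
```

Call:
servo_tool(moves=[[[0,0,0,-0.002,0,0,0.3],[0,0,0,-0.002,0,0,0.3]]])

```text
time_s: 14.95
ee_pos: [0.534, -0.03, 0.0357]
eef_rot: [-3.141, -0.002, 1.585]
force: [-1.0, 9.4, 0.4]
grip_width: 0.0658
```

Call:
servo_tool(moves=[[[0,0,0,-0.002,0,0,0.3],[0,0,0,-0.002,0,0,0.3]]])

```text
time_s: 15.12
ee_pos: [0.5339, -0.0299, 0.0357]
eef_rot: [-3.141, -0.003, 1.585]
force: [-1.2, 10.3, 1.4]
grip_width: 0.0659
```

```bash
python3 look.py m
python3 - <<'E'
import cv2
t=cv2.imread('pics/m_topraw.png');s=cv2.imread('pics/m_sceneraw.png')
a=cv2.resize(t[180:228,330:385],None,fx=7,fy=7,interpolation=cv2.INTER_CUBIC);b=cv2.resize(s[210:260,185:235],None,fx=7,fy=7,interpolation=cv2.INTER_CUBIC)
h=max(a.shape[0],b.shape[0]);f=lambda i:cv2.copyMakeBorder(i,0,h-i.shape[0],0,5,0)
cv2.imwrite('pics/m_z.png',cv2.hconcat([f(a),f(b)]))
E
```

```text
[ 0.53393215 -0.02994916  0.03571905] [-3.14064509 -0.00323129  1.58507468] [-1.22498698 10.28612957  1.44940787] [ 1.63474307 -0.11269149  0.02805642]
```

View pics/m_z.png

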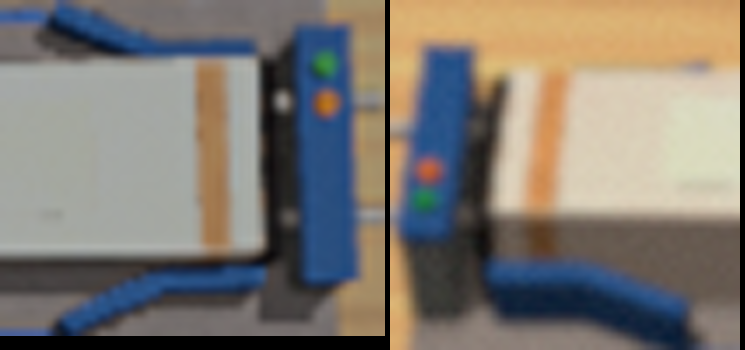

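The lid looks parallel to the plate, and the moment about z is about 0.03 N m at 10 N, so contact is even. Raising to 15 N.

Call:
servo_tool(moves=[[[0,0,0,-0.0025,0,0,0.3],[0,0,0,-0.0028,0,0,0.3],[0,0,0,-0.0028,0,0,0.3],[0,0,0,-0.0028,0,0,0.3]]])

```text
time_s: 15.55
ee_pos: [0.5339, -0.0299, 0.0358]
eef_rot: [-3.141, -0.005, 1.585]
force: [-0.1, 13.9, 2.0]
grip_width: 0.0659
```

Call:
servo_tool(moves=[[[0,0,0,-0.003,0,0,0.3],[0,0,0,-0.003,0,0,0.3],[0,0,0,-0.003,0,0,0.3],[0,0,0,-0.003,0,0,0.3]]])

```text
time_s: 15.88
ee_pos: [0.5339, -0.0298, 0.0358]
eef_rot: [-3.141, -0.007, 1.586]
force: [-0.3, 14.1, 1.2]
grip_width: 0.066
```

```bash
python3 -c "
from h import *
o=get_obs();print(o['force'],o['moment'],o['eef_rot'])"
```

```text
[-0.30809601 14.14606261  1.21124927] [ 2.30880316 -0.16876353 -0.15281849] [-3.14057321 -0.00733758  1.58562662]
```

Call:
servo_tool(moves=[[[0,0,0,-0.0032,0,0,0.3],[0,0,0,-0.0032,0,0,0.3],[0,0,0,-0.0032,0,0,0.3],[0,0,0,-0.0032,0,0,0.3],[0,0,0,-0.0032,0,0,0.3],[0,0,0,-0.0032,0,0,0.3],[0,0,0,-0.0032,0,0,0.3],[0,0,0,-0.0032,0,0,0.3],[0,0,0,-0.0032,0,0,0.3],[0,0,0,-0.0032,0,0,0.3],[0,0,0,-0.0032,0,0,0.3],[0,0,0,-0.0032,0,0,0.3]]])

```text
time_s: 16.88
ee_pos: [0.5339, -0.0297, 0.0358]
eef_rot: [-3.14, -0.01, 1.586]
force: [-0.9, 15.8, 1.4]
grip_width: 0.0657
```

```bash
python3 look.py n
```

```text
[ 0.53389705 -0.02974118  0.03581458] [-3.14045264 -0.00966411  1.58579715] [-0.86947435 15.81776256  1.3517507 ] [ 2.3733105  -0.15631379 -0.15533263]
```

Call:
servo_tool(moves=[[[0,0,0,-0.003,0,0,0.3],[0,0,0,-0.003,0,0,0.3],[0,0,0,-0.003,0,0,0.3],[0,0,0,-0.003,0,0,0.3],[0,0,0,-0.003,0,0,0.3],[0,0,0,-0.003,0,0,0.3],[0,0,0,-0.003,0,0,0.3],[0,0,0,-0.003,0,0,0.3],[0,0,0,-0.003,0,0,0.3],[0,0,0,-0.003,0,0,0.3],[0,0,0,-0.003,0,0,0.3],[0,0,0,-0.003,0,0,0.3]]])

```text
time_s: 17.98
ee_pos: [0.5339, -0.0296, 0.0359]
eef_rot: [-3.14, -0.012, 1.586]
force: [-1.0, 15.2, 1.7]
grip_width: 0.0661
```

Call:
servo_tool(moves=[[[0,0,0,0.004,0,0,0.3],[0,0,0,0.015,0,0,0.3],[0,0,0,0.04,0,0,0.3],[0,0,0,0.08,0,0,0.3],[0,0,0,0.14,0,0,0.3],[0,0,0,0.2,0,-0.05,0.3],[0,0,0,0.26,0,-0.15,0.3],[0,0,0,0.3,0,-0.22,0.3],[0,0,0,0.36,0,-0.3,0.3],[0,0,0,0.42,0,-0.36,0.3],[0,0,0,0.42,0,-0.36,0.3],[0,0,0,0.42,0,-0.36,0.3]]])

```text
time_s: 18.98
ee_pos: [0.5316, 0.1817, 0.2227]
eef_rot: [3.136, -0.014, 1.589]
force: [-0.8, 0.4, -0.4]
grip_width: 0.0657
```

```bash
python3 look.py p; python3 al.py pics/p_topraw.png 328 350;python3 - <<'E'
import cv2
t=cv2.imread('pics/p_topraw.png');s=cv2.imread('pics/p_sceneraw.png')
a=cv2.resize(t[180:228,320:385],None,fx=6,fy=6,interpolation=cv2.INTER_CUBIC);b=cv2.resize(s[210:265,185:250],None,fx=6,fy=6,interpolation=cv2.INTER_CUBIC)
h=max(a.shape[0],b.shape[0]);f=lambda i:cv2.copyMakeBorder(i,0,h-i.shape[0],0,5,0)
cv2.imwrite('pics/p_z.png',cv2.hconcat([f(a),f(b)]))
E
```

```text
[0.53159745 0.18168951 0.22269402] [ 3.13625243 -0.0137286   1.58884976] [-0.77080861  0.42332281 -0.42724986] [-0.05903304 -0.07553187  0.01909006]
heading 0.04813978291868793 0.9545454545454546
heading -0.002658003413094129 1.0
0 carton 0.5308244080366804 lane 0.5325
-0.15 carton 0.5342355414996 lane 0.534735
-0.2 carton 0.5353725859872398 lane 0.53548
-0.24 carton 0.5362822215773516 lane 0.536076
```

View pics/p_z.png

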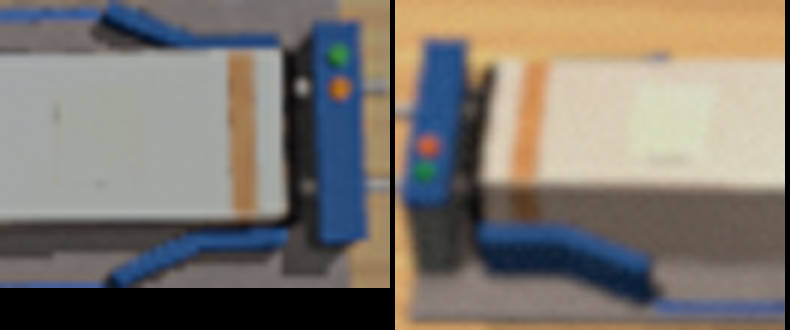

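View pics/p_sceneraw.png

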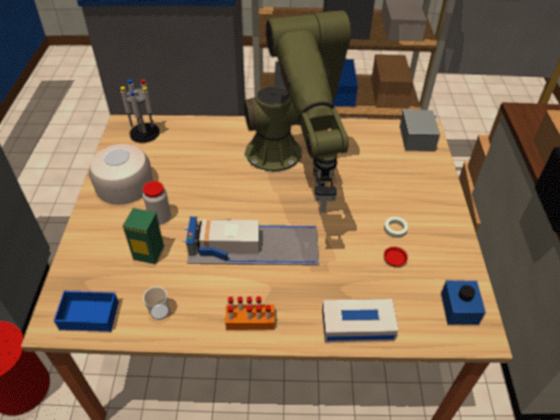

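View pics/p_top.png

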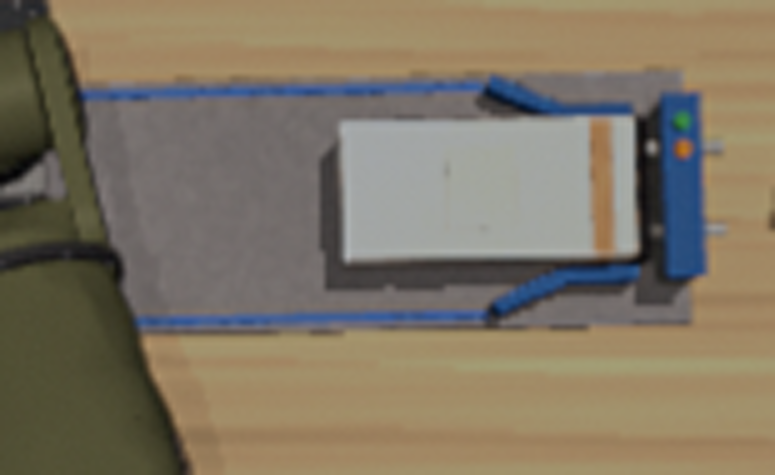

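The carton lies against the plate (lid edge u≈638, foot u≈342–347) and the bystanders look unmoved. A heading check on the free part follows.

```bash
python3 al.py pics/p_topraw.png 311 336
python3 - <<'E'
from h import *
a=cv2.imread('pics/top0.png').astype(int);b=cv2.imread('pics/p_topraw.png').astype(int)
for n,(x,y) in dict(green=(425,186),jar=(422,240),roll=(166,231),lid=(173,191)).items(): print(n,abs(a-b)[y-18:y+18,x-18:x+18].mean())
c=camera('top');print(ray(c,zo([(340,122),(345,262),(636,115),(638,257)]),.083))
E
```

```text
heading -0.007877628848484407 1.0
heading 0.020936200685730422 1.0
0 carton 0.5328837022642758 lane 0.5325
-0.15 carton 0.5338630951520693 lane 0.534735
-0.2 carton 0.5341895594480004 lane 0.53548
-0.24 carton 0.5344507308847454 lane 0.536076
green 1.4678497942386832
jar 1.4858539094650205
roll 1.7265946502057614
lid 1.6306584362139918
[[ 0.5822597  -0.04217869  0.083     ]
 [ 0.48166429 -0.04488153  0.083     ]
 [ 0.58602377 -0.2536584   0.083     ]
 [ 0.48407833 -0.25289694  0.083     ]]
```

```bash
python3 -c "
from station import hand_in
print(hand_in())"
```

```text
the job is handed in; nothing more can be done
None
```

The carton is on its side on the lane with its lid pressed flush against the end plate, and I handed the job in at about 19 s of robot time.

- **Tipping:** I held it loosely between the open fingers and tipped it about its front lower edge without lifting it. I lowered it most of the way, to about 70° of tilt, before letting it settle flat.
- **Pressing:** I pushed it along the lane with two fingers until it met the plate. The force readings were 13.9, 14.1, 15.8 and 15.2 N over the final 2.4 s or so of pressing. The force is only reported at the end of each move, so I did not see values in between; the highest reading was 15.8 N.
- **Squareness:** The moment about the vertical was about 0.03 N m at 10 N and −0.16 N m at 15 N. At full force that puts the centre of pressure roughly 10 mm off centre, well inside the lid's half-width of 50 mm.
- **Last pictures:** The lid lies along the plate. The carton's corners give a heading of about 0.015 rad, against 0.015 rad for the lane.
- **Check that disagreed:** The automatic edge fits in the last pictures did not agree between the two sides. They gave −0.008 and 0.021 rad, over a short stretch close to the lane's blue stripes and guides. I relied on the corners and the moment instead.
- **Bystanders:** The green carton, jar, roll and jar lid show no change from the first picture. The arm is clear of everything.

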